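Return the calibration weights to their storage block

ROBOT

A 7-joint arm with a two-finger parallel gripper is mounted at the origin on a cart in front of the work surface, level with it; the furniture and walls round the work are solid. World frame = base frame: x ahead of the robot, y to its left, z up, the work surface at z = 0. Lengths are in m, angles in rad, forces in N, time in s.
With the tool pointing down it reaches from about 0.4 to 0.85 m from the base axis. Payload 4.5 kg.
Tool frame: the origin (TCP) lies on the centre line of the jaws, within the pads' length; the fingertips stand arm.nose_length ahead of it and the grasp point (between the pads) lies 5 mm behind it (arm.nose_length is the distance from the TCP to the fingertips, in m); z points along the fingers, y is the line along which they close (so a half turn about z gives the same grasp; the last joint's range is limited). The gripper opens to 88 mm and grips with 3 to 60 N. Pads are 18 mm wide; open, the fingers measure 123 mm over their backs; the gripper's body (75 mm by 187 mm) begins 45 mm behind the grasp point.
Start: joints at [1.357, 0.689, -0.195, 1.565, 0.157, 0.902, -0.215], TCP at [0.153, -0.606, 0.253] pointing down, gripper open.
Joint ranges: [-3.01, 3.01], [-0.46, 2.08], [-1.47, 1.51], [0.13, 2.56], [-1, 4.14], [0.04, 2.09], [-2.66, 2.66]. Speed limits (rad/s): [2.57, 2.57, 3.14, 3.14, 3.14, 3.14, 3.14].

INTERFACE

Orientations are given as a 3x3 rotation matrix whose columns are the frame's x, y, z axes.
In Python, from workcell import arm gives the robot as it stands.
- The arm moves only by the shell command python3 -m crank 'ROWS' [FORCE]. ROWS is JSON, a list of rows, each an object with "twist": the turn, a rotation vector about the tool's x, y, z in rad, a list of three; "translation": the shift along the tool's x, y, z in m, a list of three; "claw": the finger opening in m, from 0 to 0.0881. In form: [{"twist": [wx, wy, wz], "translation": [x, y, z], "claw": claw}, ...]. A call has 1 to 20 rows; each row shifts and turns the commanded pose from where the row before left it, along the tool's axes as they then stand; what a row does not reach is not made up. A row lasts 1/10 s, in which the tool goes at most 50 mm and 8.59 degrees, less where a joint would pass 70% of its speed; a pose out of reach is approached as far as the arm can. A call with a gripper value outside its range is refused whole. The fingers move at their own pace and stop on an object; FORCE is the grip in N (left out, the last holds). Time passes only in rows, so rows that do not move let the fingers close. It gives the time, the measured TCP pose, the force, the opening and the grip force at its end, in the units of the state.
- arm.get_obs(): the state, without advancing time (a new reading comes with each control period).
- arm.snapshot(name): name is "side" or "top" or "wrist"; returns a dict with "color" (420x560x3 uint8, blue, green, red), "intrinsics" (3x3 intrinsics, pixels), "view" (4x4, takes a point from world to camera coordinates); the wrist camera has in their place "hand_eye" (4x4, takes a point from camera to tool coordinates, whose origin is the TCP and whose axes are the flange's). Camera axes: x right, y down, z forward; pixel columns grow to the right and rows downward; lengths in m; the calibration is good to about 2 mm. A picture is of the moment at which its call begins: read the wrist's pose just before it. There is no depth.
- arm.close_job(): hands the job in; it is judged then, once.
Trained networks look in a picture, given as the dict that the camera call returned (one of the last four; its "shot" number tells which), for a name from the list of things; names that differ only in an ending like _2 or _b are one class to them, and where a whole thing is asked for, a point or a joint stands for the part that bears it (a point fixed in the world has none). Each returns a list of dicts, best first, with "score" (0 to 1); they miss things now and then, are a little off and sometimes report something else, mostly with a low value. They report only what shows in the picture. A call takes as long as a camera call. They do not tell look-alikes from the thing itself.
- arm.cut_out(picture, target): "pixels" (420x560 bool, what is visible of it) and "rect" ([left, top, right, bottom] in pixels, round what is visible of it).
The state is a dict: "t": time; "q": joint angles; "joint_vel": joint speeds; "joint_efforts": joint torques, N m; "tool_pos": TCP position; "orientation": TCP orientation; "force": force on the tool from outside, world axes, zero at the start; "wrist_torque": the same for the moment, N m; "grip_width": finger opening in m; "grasp_force": force on a finger pad.
Only numpy, scipy, OpenCV 4.12 (cv2) and the standard library are available. Lean on these libraries where they do the work, as an engineer would, in place of code of your own. Each camera call takes 0.05 s, during which the arm holds its last target. There are 200 camera calls.

TASK

The balance check is over: put the four steel calibration weights standing on the bench back into their storage block, each upright and fully down in the pocket made for its size, so that the row runs from the largest weight to the smallest. Set them down without dropping them, laying them over or knocking one against another, and leave the culture plate and the black-capped pen where they lie.

Things in the scene. Friction and masses are not known exactly. Their poses are not given: they have to be found in the camera images.
- weight_500_center (a point): the largest of four bare steel knob weights: upright cylinder 38 mm across and 50 mm high with a 19 mm wide knob on top, 62 mm high in all, about 500 g; loose, round (any yaw), flat underside. The point lies on its axis half-way up, 31 mm above its underside; the shoulder where the plain cylinder ends lies 19 mm above the point; z is its own axis
- weight_200_center (a point): the second largest of four bare steel knob weights: upright cylinder 28 mm across and 37 mm high with a 14.5 mm wide knob on top, 46 mm high in all, about 200 g; loose, round (any yaw), flat underside. The point lies on its axis half-way up, 23 mm above its underside; the shoulder where the plain cylinder ends lies 14 mm above the point; z is its own axis
- weight_100_center (a point): the third largest (second smallest) of four bare steel knob weights: upright cylinder 22 mm across and 30 mm high with a 12 mm wide knob on top, 38 mm high in all, about 100 g; loose, round (any yaw), flat underside. The point lies on its axis half-way up, 19 mm above its underside; the shoulder where the plain cylinder ends lies 11 mm above the point; z is its own axis
- weight_50_center (a point): the smallest of four bare steel knob weights: upright cylinder 18 mm across and 22 mm high with a 10 mm wide knob on top, 29 mm high in all, about 50 g; loose, round (any yaw), flat underside. The point lies on its axis half-way up, 14.5 mm above its underside; the shoulder where the plain cylinder ends lies 7.5 mm above the point; z is its own axis
- pocket_500: the largest of four round pockets in the fixed white storage block (264 x 72 x 24 mm, on a 270 x 78 x 7 mm base plate), for the 38 mm weight: 53 mm wide, flat, black floor; origin at the floor's centre, 16 mm above the worktop, 8 mm below the block's top. x runs along the row from the largest pocket to the smallest, 66 mm apart; z up
- pocket_200: the second largest of four round pockets in the fixed white storage block (264 x 72 x 24 mm, on a 270 x 78 x 7 mm base plate), for the 28 mm weight: 43 mm wide, flat, black floor; origin at the floor's centre, 16 mm above the worktop, 8 mm below the block's top. x runs along the row from the largest pocket to the smallest, 66 mm apart; z up
- pocket_100: the third largest (second smallest) of four round pockets in the fixed white storage block (264 x 72 x 24 mm, on a 270 x 78 x 7 mm base plate), for the 22 mm weight: 37 mm wide, flat, black floor; origin at the floor's centre, 16 mm above the worktop, 8 mm below the block's top. x runs along the row from the largest pocket to the smallest, 66 mm apart; z up
- pocket_50: the smallest of four round pockets in the fixed white storage block (264 x 72 x 24 mm, on a 270 x 78 x 7 mm base plate), for the 18 mm weight: 33 mm wide, flat, black floor; origin at the floor's centre, 16 mm above the worktop, 8 mm below the block's top. x runs along the row from the largest pocket to the smallest, 66 mm apart; z up
- plate_center (a point): bystander: closed round culture plate, tan, 90 mm across, 15 mm high, lying on the worktop; point at its centre, half-way up
- marker_center (a point): bystander: white felt pen with a black cap, 136 mm long, 12 mm wide, 14 mm high, lying along its own y; point at its centre, half-way up
There are look-alikes about, which are no part of the job. Leave any orange or red look-alike of the part that bears weight_500_center alone.

How it is judged:
By the outcome, as a careful person would: the job done as asked, in the order asked, and still so for the second after the job is handed in, with the robot touching nothing.
It also fails if it takes over 112 s, if anything falls off the work surface, if the arm or the gripper's body presses on something with over 40 N, if the wrist force passes 120 N, or if a joint passes its speed limit or range.

## Working session

There is one attempt and no reset: what is moved stays moved. The work goes in short steps, Python scripts to look and compute and a shell command to move; the robot and the scene stay as the last step left them, time stands still between calls to the robot, and variables do not carry over. Pictures are saved under pics/ and viewed, at most 14 in all, crops included, and the job is handed in when it is done.

```bash
ls; mkdir -p pics
python3 - <<'E'
from workcell import arm
import cv2,numpy as np
o=arm.get_obs();print(o['t'],o['tool_pos'],np.round(o['orientation'],3),o['grip_width'],arm.nose_length)
for n in ['top','side']:
    s=arm.snapshot(n);cv2.imwrite(f'pics/{n}0.png',s['color'])
    print(n,np.round(s['intrinsics'],1).tolist(),np.round(s['view'],3).tolist())
    for k in ['weight_500_center','weight_200_center','weight_100_center','weight_50_center','pocket_500','pocket_200','pocket_100','pocket_50','plate_center','marker_center']:
        print(k,[(round(d['score'],2),[int(v) for v in d['rect']]) for d in arm.cut_out(s,k)][:5])
E
```

```text
pics
0.0 [ 0.15312715 -0.60534429  0.25191107] [[ 0.969  0.245 -0.001]
 [ 0.245 -0.969  0.002]
 [-0.    -0.002 -1.   ]] 0.08804280302249846 0.014
top [[417.7, 0.0, 279.4], [0.0, 417.7, 210.5], [0.0, 0.0, 1.0]] [[-0.023, -1.0, 0.003, 0.037], [-0.971, 0.022, -0.237, 0.526], [0.237, -0.009, -0.971, 1.014], [0.0, 0.0, 0.0, 1.0]]
weight_500_center [(0.72, [144, 209, 163, 228]), (0.62, [202, 193, 218, 213]), (0.59, [172, 192, 185, 206])]
weight_200_center []
weight_100_center [(0.63, [182, 237, 190, 250])]
weight_50_center []
pocket_500 [(0.61, [271, 214, 292, 228]), (0.57, [286, 231, 309, 253]), (0.5, [261, 201, 275, 206])]
pocket_200 [(0.61, [271, 214, 292, 228]), (0.57, [286, 231, 309, 253]), (0.5, [261, 201, 275, 206])]
pocket_100 [(0.61, [271, 214, 292, 228]), (0.57, [286, 231, 309, 253]), (0.5, [261, 201, 275, 206])]
pocket_50 [(0.61, [271, 214, 292, 228]), (0.57, [286, 231, 309, 253]), (0.5, [261, 201, 275, 206])]
plate_center [(0.78, [324, 249, 360, 285]), (0.73, [182, 237, 191, 247])]
marker_center [(0.72, [250, 255, 269, 303])]
side [[464.9, 0.0, 277.3], [0.0, 464.9, 216.3], [0.0
[... 205 characters left out ...]
98]), (0.58, [280, 163, 292, 179]), (0.54, [275, 234, 289, 239])]
weight_200_center [(0.8, [318, 311, 335, 335])]
weight_100_center [(0.65, [240, 176, 249, 193])]
weight_50_center []
pocket_500 [(0.73, [252, 243, 271, 257]), (0.4, [295, 223, 309, 230]), (0.4, [313, 209, 325, 217])]
pocket_200 [(0.73, [252, 243, 271, 257]), (0.4, [295, 223, 309, 230]), (0.4, [313, 209, 325, 217])]
pocket_100 [(0.73, [252, 243, 271, 257]), (0.4, [295, 223, 309, 230]), (0.4, [313, 209, 325, 217])]
pocket_50 [(0.73, [252, 243, 271, 257]), (0.4, [295, 223, 309, 230]), (0.4, [313, 209, 325, 217])]
plate_center [(0.55, [214, 281, 259, 313]), (0.29, [276, 329, 286, 339])]
marker_center [(0.71, [189, 222, 242, 247])]
```

Run:
```python
import cv2
for n,(a,b,c,d) in {'top':(130,160,410,340),'side':(170,130,370,350)}.items():
    i=cv2.imread(f'pics/{n}0.png')[b:d,a:c]
    f=800/(c-a) if n=='top' else 600/(d-b)
    cv2.imwrite(f'pics/{n}0c.png',cv2.resize(i,None,fx=f*.99,fy=f*.99,interpolation=cv2.INTER_CUBIC))
```

```text
(no output)
```

View pics/top0.png

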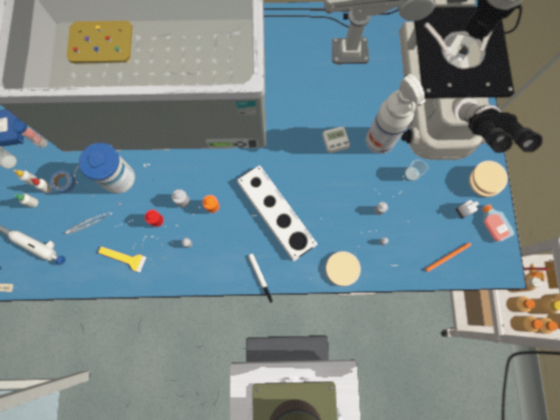

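View pics/top0c.png

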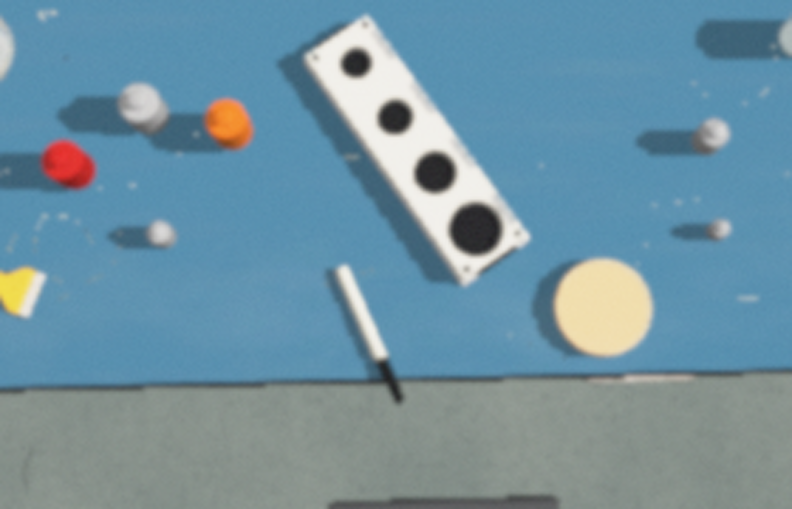

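View pics/side0c.png

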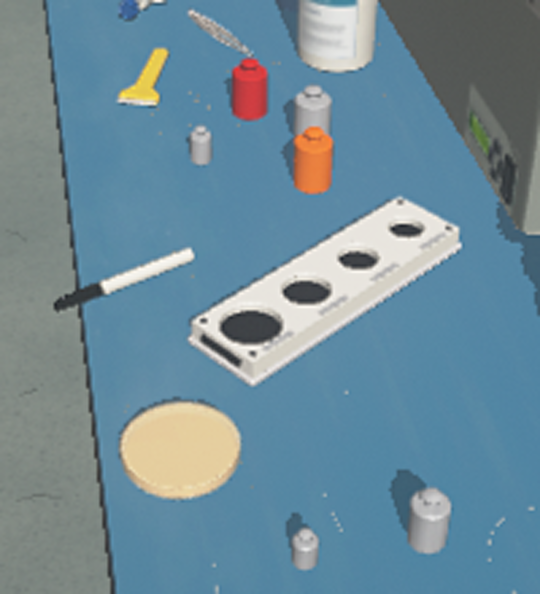

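Top view: steel weights at px (179,198) = 500 g, (382,208) = 200 g, (186,243) = 100 g, (384,240) = 50 g. The decoys are orange (210,204) and red (153,218). The block's pockets run from the largest at (298,241) to the smallest at (256,182), with the plate at (343,269) and the pen at (260,277).

```bash
cat > h.py <<'E'
import numpy as np,cv2
from workcell import arm
def ray(s,uv,z,o=None):
    "pixel -> world point at height z"
    if 'view' in s: T=np.linalg.inv(s['view'])
    else:
        W=np.eye(4);W[:3,:3]=o['orientation'];W[:3,3]=o['tool_pos'];T=W@s['hand_eye']
    d=T[:3,:3]@np.linalg.inv(s['intrinsics'])@[uv[0],uv[1],1]
    return T[:3,3]+d*(z-T[2,3])/d[2]
def proj(s,p,o=None):
    if 'view' in s: V=np.array(s['view'])
    else:
        W=np.eye(4);W[:3,:3]=o['orientation'];W[:3,3]=o['tool_pos'];V=np.linalg.inv(W@s['hand_eye'])
    c=s['intrinsics']@(V[:3,:3]@p+V[:3,3]);return c[:2]/c[2]
def go(p,yaw=None):
    "move needed in tool axes; yaw = world angle of the closing line (mod pi)"
    o=arm.get_obs();R=np.array(o['orientation']);d=R.T@(np.array(p)-o['tool_pos'])
    y=np.arctan2(R[1,1],R[0,1]);a=0 if yaw is None else (yaw-y+np.pi/2)%np.pi-np.pi/2
    print('t',round(o['t'],2),'tcp',np.round(o['tool_pos'],4),'yaw',round(y,3),'q7',round(o['q'][6],2),'d',np.round(d,4),'turn z',round(-a,3),'tilt',np.round(R[:,2],4),'F',np.round(o['force'],1),'w',round(o['grip_width'],4),'g',round(o['grasp_force'],1))
E
python3 - <<'E'
from h import *
from scipy.optimize import least_squares
T=arm.snapshot('top');S=arm.snapshot('side')
for n,u,v,h in [('500',(179,197),(285.5,171),.05),('200',(382,208),(329,322),.037),('100',(186,243),(244.5,184),.03),('50',(384.5,240),(283,334),.022),('orange',(210,204),(286,188),.05),('red',(153,218),(262,164),.05)]:
    print(n,ray(T,u,h*.6)[:2].round(3),ray(S,v,h/2)[:2].round(3))
i=T['color'].max(2)
def holes(s,box):
    a,b,c,d=box;m=np.uint8(s['color'].max(2)<90);z=np.zeros_like(m);z[b:d,a:c]=m[b:d,a:c]
    n,_,st,ce=cv2.connectedComponentsWithStats(z);return [(st[k,4],ce[k]) for k in range(1,n) if st[k,4]>25]
for s,b in((T,(240,165,312,256)),(S,(238,205,340,262))):
    for a,c in holes(s,b): print('hole',a,c.round(1),ray(s,c,.018).round(4))
for k,u in(('plate',(343,268)),('pen a',(251,255)),('pen b',(269,301))): print(k,ray(T,u,.01).round(3))
E
```

```text
500 [0.578 0.293] [0.582 0.304]
200 [ 0.537 -0.251] [ 0.541 -0.248]
100 [0.455 0.273] [0.46 0.27]
50 [ 0.452 -0.253] [ 0.452 -0.254]
orange [0.557 0.209] [0.563 0.215]
red [0.522 0.36 ] [0.524 0.354]
hole 57 [255.4 181.7] [0.6203 0.0882 0.018 ]
hole 84 [269.3 201. ] [0.5647 0.0511 0.018 ]
hole 128 [283.2 220.6] [0.5096 0.0149 0.018 ]
hole 226 [297.9 240.7] [ 0.4545 -0.0224  0.018 ]
hole 33 [319.7 214.7] [0.6211 0.0906 0.018 ]
hole 52 [302.1 226. ] [0.5663 0.0529 0.018 ]
hole 98 [282.9 237.7] [0.5113 0.0167 0.018 ]
hole 194 [262.4 250.7] [ 0.4563 -0.0209  0.018 ]
hole 28 [249.5 258. ] [ 0.4241 -0.0402  0.018 ]
plate [ 0.381 -0.139  0.01 ]
pen a [0.42  0.102 0.01 ]
pen b [0.301 0.057 0.01 ]
```

```bash
python3 -m crank '[{"twist":[0,0,-0.115],"translation":[0,0,0],"claw":0.088},{"twist":[0,0,-0.115],"translation":[0,0,0],"claw":0.088},{"twist":[0,0,-0.114],"translation":[0,0,0],"claw":0.088},{"twist":[0,0,0],"translation":[0.038,-0.015,0],"claw":0.088},{"twist":[0,0,0],"translation":[0.038,-0.015,0],"claw":0.088},{"twist":[0,0,0],"translation":[0.038,-0.015,0],"claw":0.088},{"twist":[0,0,0],"translation":[0.038,-0.015,0],"claw":0.088},{"twist":[0,0,0],"translation":[0.038,-0.015,0],"claw":0.088},{"twist":[0,0,0],"translation":[0.038,-0.015,0],"claw":0.088},{"twist":[0,0,0],"translation":[0.038,-0.015,0],"claw":0.088},{"twist":[0,0,0],"translation":[0.038,-0.015,0],"claw":0.088},{"twist":[0,0,0],"translation":[0.038,-0.015,0],"claw":0.088},{"twist":[0,0,0],"translation":[0.038,-0.015,0],"claw":0.088},{"twist":[0,0,0],"translation":[0.038,-0.015,0],"claw":0.088},{"twist":[0,0,0],"translation":[0.038,-0.015,0],"claw":0.088},{"twist":[0,0,0],"translation":[0.038,-0.015,0],"claw":0.088},{"twist":[0,0,0],"translation":[0.038,-0.015,0],"claw":0.088},{"twist":[0,0,0],"translation":[0.038,-0.015,0],"claw":0.088}]' 40; python3 -c "
from h import *
go((.54,.27,.2),-.979)
o=arm.get_obs();s=arm.snapshot('wrist');cv2.imwrite('pics/w1.png',s['color'])
print(np.round(s['hand_eye'],3).tolist())"
```

```text
t: 3.0
tool_pos: [0.5018, -0.0997, 0.2529]
orientation: [[0.83, 0.558, 0.001], [0.558, -0.83, -0.0], [0.0, 0.001, -1.0]]
force: [0.6, -1.1, 0.7]
grip_width: 0.088
grasp_force: 0.0
t 3.0 tcp [ 0.5018 -0.0997  0.2529] yaw -0.979 q7 -1.07 d [ 0.2379 -0.2856  0.0528] turn z 0.0 tilt [ 5.e-04 -3.e-04 -1.e+00] F [ 0.6 -1.1  0.7] w 0.088 g 0.0
[[0.001, -0.954, -0.299, 0.077], [1.0, 0.001, 0.0, 0.0], [-0.0, -0.299, 0.954, -0.132], [0.0, 0.0, 0.0, 1.0]]
```

View pics/w1.png

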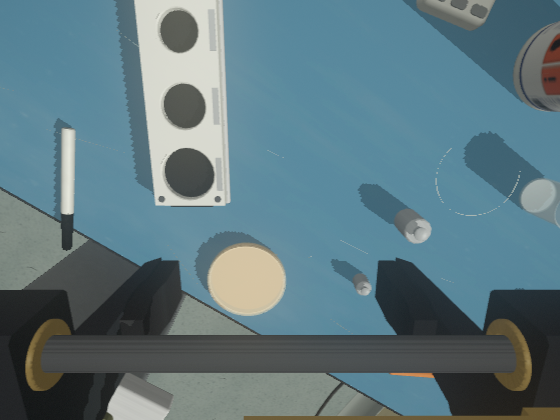

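The wrist view shows three pockets at (189,172), (184,106) and (179,31), the 200 g at (414,229), the 50 g at (363,285) and the plate at (247,279). The calibration looks consistent, so I'm moving on to the 500 g.

```bash
cat >> h.py <<'E'
def mats(s):
    "grey steel mask"
    hsv=cv2.cvtColor(s['color'],cv2.COLOR_BGR2HSV);return hsv
def net(s,names,o=None):
    for k,z in names:
        for d in arm.cut_out(s,k)[:4]:
            m=d['pixels'];v,u=np.nonzero(m);c=(u.mean(),v.mean())
            print(k,round(d['score'],2),np.round(d['rect']),'col',np.median(s['color'][m],0),'c',np.round(c),'->',ray(s,c,z,o).round(4)[:2])
E
sed -i '/^def mats/,/return hsv/d' h.py
python3 -m crank '[{"twist":[0,0,0],"translation":[0.024,-0.029,0.005],"claw":0.088},{"twist":[0,0,0],"translation":[0.024,-0.029,0.005],"claw":0.088},{"twist":[0,0,0],"translation":[0.024,-0.029,0.005],"claw":0.088},{"twist":[0,0,0],"translation":[0.024,-0.029,0.005],"claw":0.088},{"twist":[0,0,0],"translation":[0.024,-0.029,0.005],"claw":0.088},{"twist":[0,0,0],"translation":[0.024,-0.029,0.005],"claw":0.088},{"twist":[0,0,0],"translation":[0.024,-0.029,0.005],"claw":0.088},{"twist":[0,0,0],"translation":[0.024,-0.029,0.005],"claw":0.088},{"twist":[0,0,0],"translation":[0.024,-0.029,0.005],"claw":0.088},{"twist":[0,0,0],"translation":[0.024,-0.029,0.005],"claw":0.088},{"twist":[0,0,0],"translation":[0,0,0],"claw":0.088},{"twist":[0,0,0],"translation":[0,0,0],"claw":0.088}]' 40 | head -2; python3 -c "
from h import *
go((.58,.298,.15),-.979)
o=arm.get_obs();s=arm.snapshot('wrist');cv2.imwrite('pics/w2.png',s['color'])
net(s,[('weight_500_center',.031),('weight_100_center',.019)],o)"
```

```text
t: 4.25
tool_pos: [0.5379, 0.274, 0.2024]
t 4.25 tcp [0.5379 0.274  0.2024] yaw -0.977 q7 -1.67 d [0.0483 0.0037 0.0523] turn z 0.002 tilt [-4.e-04 -2.e-04 -1.e+00] F [ 0.3 -0.3  0.3] w 0.0879 g 0.0
weight_500_center 0.94 [158. 127. 212. 179.] col [ 73.  70. 190.] c [183. 151.] -> [0.5221 0.3591]
weight_500_center 0.89 [328. 185. 380. 240.] col [ 79.  123.  189.5] c [353. 213.] -> [0.5588 0.2086]
weight_500_center 0.68 [260. 121. 313. 172.] col [184. 186. 182.] c [288. 145.] -> [0.5754 0.2892]
weight_500_center 0.29 [440. 396. 451. 411.] col [49. 51. 51.] c [443. 403.] -> [4.449e-01 3.000e-04]
weight_100_center 0.93 [222. 240. 245. 272.] col [144. 141. 134.] c [232. 257.] -> [0.4578 0.2722]
```

View pics/w2.png

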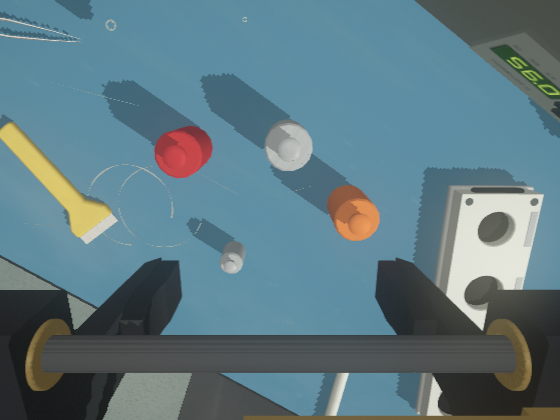

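Steel 500 g at (288,146) with its knob at (290,149), red at (183,151), orange at (353,213), and 100 g at (232,258). The network agrees with the steel one.

```bash
python3 -c "
from h import *
o=arm.get_obs();s=arm.snapshot('wrist')
for n,u,z in(('500knob',(290,149),.060),('500shoulder',(289,146),.05),('100knob',(232,264),.037)): print(n,ray(s,u,z,o).round(4))
g=cv2.cvtColor(s['color'],cv2.COLOR_BGR2HSV);m=np.uint8((g[...,1]<40)&(g[...,2]>120));m[:100]=0;m[180:]=0;m[:,:255]=0;m[:,320:]=0
v,u=np.nonzero(m);print(u.min(),u.max(),v.min(),v.max())
go((.576,.290,.09),-.979)"
```

```text
500knob [0.5773 0.2859 0.06  ]
500shoulder [0.5779 0.2869 0.05  ]
100knob [0.4606 0.2687 0.037 ]
261 308 121 169
t 4.45 tcp [0.5387 0.2714 0.2029] yaw -0.981 q7 -1.67 d [0.0415 0.0052 0.1128] turn z -0.002 tilt [ 1.0e-04 -1.2e-03 -1.0e+00] F [-0.6 -0.2 -0.1] w 0.0879 g 0.0
```

```bash
python3 -m crank '[{"twist":[0,0,0],"translation":[0.020,0.0045,0],"claw":0.088},{"twist":[0,0,0],"translation":[0.020,0.0045,0],"claw":0.088},{"twist":[0,0,0],"translation":[0,0,0.03],"claw":0.088},{"twist":[0,0,0],"translation":[0,0,0.03],"claw":0.088},{"twist":[0,0,0],"translation":[0,0,0.03],"claw":0.088},{"twist":[0,0,0],"translation":[0,0,0.03],"claw":0.088},{"twist":[0,0,0],"translation":[0,0,0.03],"claw":0.088},{"twist":[0,0,0],"translation":[0,0,0.012],"claw":0.088},{"twist":[0,0,0],"translation":[0,0,0.010],"claw":0.07},{"twist":[0,0,0],"translation":[0,0,0],"claw":0.06},{"twist":[0,0,0],"translation":[0,0,0],"claw":0.06}]' 40 | head -2; python3 -c "
from h import *
go((.577,.2875,.03),-.979)
o=arm.get_obs();s=arm.snapshot('wrist');cv2.imwrite('pics/w3.png',s['color']);print(proj(s,np.array([.577,.2875,.062]),o),ray(s,(280,282),.06,o))"
```

```text
t: 5.55
tool_pos: [0.5773, 0.2884, 0.0318]
t 5.55 tcp [0.5773 0.2884 0.0318] yaw -0.979 q7 -1.69 d [-0.0008  0.0006  0.0018] turn z -0.0 tilt [ 1.7e-03  8.0e-04 -1.0e+00] F [-0.6  0.5 -0.1] w 0.0662 g 0.0
[279.29368105 342.2145722 ] [0.59481192 0.29922736 0.06      ]
```

View pics/w3.png

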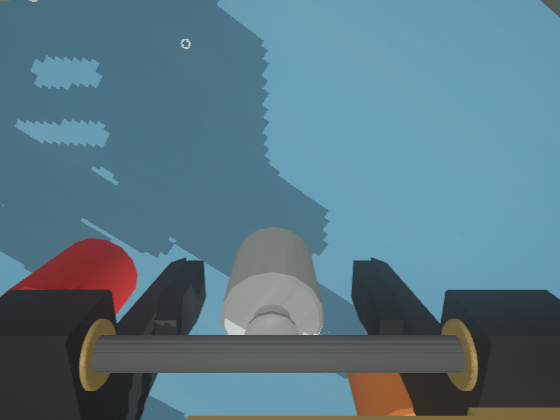

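The 500 g stands between the open fingers at (273,~340), as predicted. Closing and lifting.

```bash
python3 -m crank '[{"twist":[0,0,0],"translation":[0,0,0],"claw":0.05},{"twist":[0,0,0],"translation":[0,0,0],"claw":0.045},{"twist":[0,0,0],"translation":[0,0,0],"claw":0.042},{"twist":[0,0,0],"translation":[0,0,0],"claw":0.036},{"twist":[0,0,0],"translation":[0,0,0],"claw":0.03},{"twist":[0,0,0],"translation":[0,0,0],"claw":0.03},{"twist":[0,0,0],"translation":[0,0,0],"claw":0.03},{"twist":[0,0,0],"translation":[0,0,0],"claw":0.03},{"twist":[0,0,0],"translation":[0,0,-0.01],"claw":0.03},{"twist":[0,0,0],"translation":[0,0,-0.02],"claw":0.03},{"twist":[0,0,0],"translation":[0,0,-0.03],"claw":0.03},{"twist":[0,0,0],"translation":[0,0,-0.03],"claw":0.03},{"twist":[0,0,0],"translation":[0,0,-0.02],"claw":0.03},{"twist":[0,0,0],"translation":[0,0,0],"claw":0.03}]' 40 ; python3 -c "
from h import *
go((.4553,-.0217,.14),-.979)"
```

```text
t: 7.0
tool_pos: [0.5786, 0.2875, 0.1432]
orientation: [[0.831, 0.557, 0.005], [0.557, -0.831, 0.001], [0.005, 0.002, -1.0]]
force: [1.4, 0.9, -5.4]
grip_width: 0.0369
grasp_force: 40.0
t 7.0 tcp [0.5786 0.2875 0.1432] yaw -0.981 q7 -1.67 d [-0.2745  0.1883  0.0024] turn z -0.002 tilt [ 5.e-03  7.e-04 -1.e+00] F [ 1.4  0.9 -5.4] w 0.0369 g 40.0
```

```bash
python3 -m crank '[{"twist":[0,0,0],"translation":[-0.012,0.008,0],"claw":0.03},{"twist":[0,0,0],"translation":[-0.022,0.015,0],"claw":0.03},{"twist":[0,0,0],"translation":[-0.025,0.017,0],"claw":0.03},{"twist":[0,0,0],"translation":[-0.025,0.017,0],"claw":0.03},{"twist":[0,0,0],"translation":[-0.025,0.017,0],"claw":0.03},{"twist":[0,0,0],"translation":[-0.025,0.017,0],"claw":0.03},{"twist":[0,0,0],"translation":[-0.025,0.017,0],"claw":0.03},{"twist":[0,0,0],"translation":[-0.025,0.017,0],"claw":0.03},{"twist":[0,0,0],"translation":[-0.025,0.017,0],"claw":0.03},{"twist":[0,0,0],"translation":[-0.025,0.017,0],"claw":0.03},{"twist":[0,0,0],"translation":[-0.022,0.015,0],"claw":0.03},{"twist":[0,0,0],"translation":[-0.018,0.014,0],"claw":0.03},{"twist":[0,0,0],"translation":[0,0,0],"claw":0.03},{"twist":[0,0,0],"translation":[0,0,0],"claw":0.03}]' | head -2 ; python3 -c "
from h import *
go((.4553,-.0217,.05),-.979)
o=arm.get_obs();s=arm.snapshot('wrist');cv2.imwrite('pics/w4.png',s['color'])
for p in((.4553,-.0217,.024),(.5104,.0158,.024),(.5655,.052,.024)): print(proj(s,np.array(p),o).round(1))
m=np.uint8(s['color'].max(2)<90);n,_,st,ce=cv2.connectedComponentsWithStats(m)
for k in range(1,n):
  if st[k,4]>400: print(st[k],ray(s,ce[k],.018,o).round(4))"
```

```text
t: 8.4
tool_pos: [0.4535, -0.0216, 0.1399]
t 8.4 tcp [ 0.4535 -0.0216  0.1399] yaw -0.981 q7 -1.37 d [0.0016 0.0011 0.0899] turn z -0.002 tilt [-1.4e-03 -5.0e-04 -1.0e+00] F [-0.8  0.8 -5.3] w 0.037 g 40.0
[279.4 208.3]
[278.8 112. ]
[279.9  -0.6]
[ 251    0   56   35 1578] [0.5593 0.0487 0.018 ]
[ 249   84   60   61 2785] [0.5087 0.0148 0.018 ]
[ 245  174   69   59 3182] [ 0.4567 -0.0201  0.018 ]
[    0   217   560   203 53386] [ 0.3491 -0.0834  0.018 ]
```

View pics/w4.png

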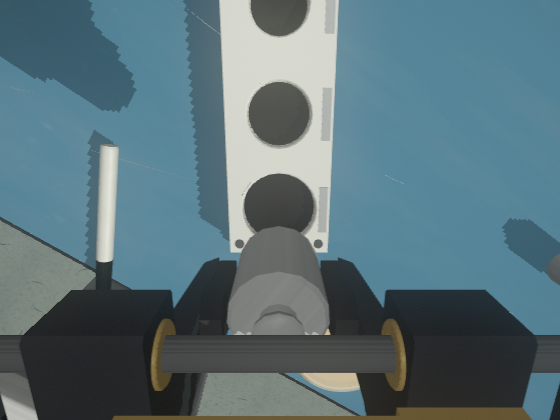

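The weight hangs over the largest pocket (centre ≈ (279,208), as projected); the other pockets are at (280,113) and (279,10). Lowering.

```bash
python3 -m crank '[{"twist":[0,0,0],"translation":[0.0015,0.0005,0.01],"claw":0.03},{"twist":[0,0,0],"translation":[0,0,0.02],"claw":0.03},{"twist":[0,0,0],"translation":[0,0,0.02],"claw":0.03},{"twist":[0,0,0],"translation":[0,0,0.02],"claw":0.03},{"twist":[0,0,0],"translation":[0,0,0.01],"claw":0.03},{"twist":[0,0,0],"translation":[0,0,0.006],"claw":0.03},{"twist":[0,0,0],"translation":[0,0,0.004],"claw":0.03},{"twist":[0,0,0],"translation":[0,0,0.002],"claw":0.03},{"twist":[0,0,0],"translation":[0,0,0],"claw":0.03},{"twist":[0,0,0],"translation":[0,0,0],"claw":0.03}]'; python3 -m crank '[{"twist":[0,0,0],"translation":[0,0,0.001],"claw":0.03},{"twist":[0,0,0],"translation":[0,0,0],"claw":0.03}]'; python3 -m crank '[{"twist":[0,0,0],"translation":[0,0,0.001],"claw":0.03},{"twist":[0,0,0],"translation":[0,0,0],"claw":0.03}]'
```

```text
t: 9.45
tool_pos: [0.4558, -0.0203, 0.0492]
orientation: [[0.83, 0.558, 0.001], [0.558, -0.83, 0.0], [0.001, 0.001, -1.0]]
force: [-0.5, 0.3, -5.9]
grip_width: 0.0373
grasp_force: 40.0
t: 9.65
tool_pos: [0.4556, -0.0203, 0.0479]
orientation: [[0.83, 0.558, 0.001], [0.558, -0.83, 0.0], [0.0, 0.0, -1.0]]
force: [-0.0, -0.4, -4.8]
grip_width: 0.037
grasp_force: 40.0
t: 9.85
tool_pos: [0.4557, -0.0204, 0.0472]
orientation: [[0.83, 0.558, 0.001], [0.558, -0.83, -0.0], [0.001, 0.001, -1.0]]
force: [-0.7, 0.1, 2.8]
grip_width: 0.0369
grasp_force: 40.0
```

```bash
python3 -m crank '[{"twist":[0,0,0],"translation":[0,0,0],"claw":0.04},{"twist":[0,0,0],"translation":[0,0,0],"claw":0.045},{"twist":[0,0,0],"translation":[0,0,0],"claw":0.06},{"twist":[0,0,0],"translation":[0,0,0],"claw":0.075},{"twist":[0,0,0],"translation":[0,0,0],"claw":0.085},{"twist":[0,0,0],"translation":[0,0,0],"claw":0.088},{"twist":[0,0,0],"translation":[0,0,-0.015],"claw":0.088},{"twist":[0,0,0],"translation":[0,0,-0.035],"claw":0.088},{"twist":[0,0,0],"translation":[0,0,-0.045],"claw":0.088},{"twist":[0,0,0],"translation":[0,0,-0.045],"claw":0.088}]' 25; python3 -m crank '[{"twist":[0,0,0],"translation":[-0.006,0.0237,0],"claw":0.088},{"twist":[0,0,0],"translation":[-0.006,0.0237,0],"claw":0.088},{"twist":[0,0,0],"translation":[-0.006,0.0237,0],"claw":0.088},{"twist":[0,0,0],"translation":[-0.006,0.0237,0],"claw":0.088},{"twist":[0,0,0],"translation":[-0.006,0.0237,0],"claw":0.088},{"twist":[0,0,0],"translation":[-0.006,0.0237,0],"claw":0.088},{"twist":[0,0,0],"translation":[-0.006,0.0237,0],"claw":0.088},{"twist":[0,0,0],"translation":[-0.006,0.0237,0],"claw":0.088},{"twist":[0,0,0],"translation":[-0.006,0.0237,0],"claw":0.088},{"twist":[0,0,0],"translation":[-0.006,0.0237,0],"claw":0.088},{"twist":[0,0,0],"translation":[0,0,0],"claw":0.088},{"twist":[0,0,0],"translation":[0,0,0],"claw":0.088}]' | head -2 ; python3 -c "
from h import *
o=arm.get_obs();s=arm.snapshot('wrist');cv2.imwrite('pics/w5.png',s['color'])
net(s,[('weight_200_center',.023),('weight_50_center',.0145)],o)
t=arm.snapshot('top')
i=cv2.resize(t['color'][165:265,230:320],None,fx=4,fy=4,interpolation=2)
cv2.imwrite('pics/w5.png',np.hstack([cv2.resize(s['color'],(440,330)),i[:330]]))
go((.539,-.25,.03),-.979)"
```

```text
t: 10.85
tool_pos: [0.4548, -0.0203, 0.188]
orientation: [[0.83, 0.558, -0.002], [0.558, -0.83, -0.0], [-0.002, -0.001, -1.0]]
force: [1.5, -0.3, -0.5]
grip_width: 0.088
grasp_force: 0.0
t: 12.05
tool_pos: [0.5373, -0.2501, 0.1863]
weight_200_center 0.95 [258. 173. 296. 214.] col [169. 170. 165.] c [278. 192.] -> [ 0.5384 -0.2488]
weight_50_center 0.56 [218. 256. 238. 279.] col [139. 138. 128.] c [227. 267.] -> [ 0.4511 -0.251 ]
t 12.25 tcp [ 0.5377 -0.2489  0.1868] yaw -0.977 q7 -0.93 d [0.0004 0.0018 0.1568] turn z 0.002 tilt [-5.e-04  7.e-04 -1.e+00] F [0.  0.2 0.6] w 0.0878 g 0.0
```

View pics/w5.png

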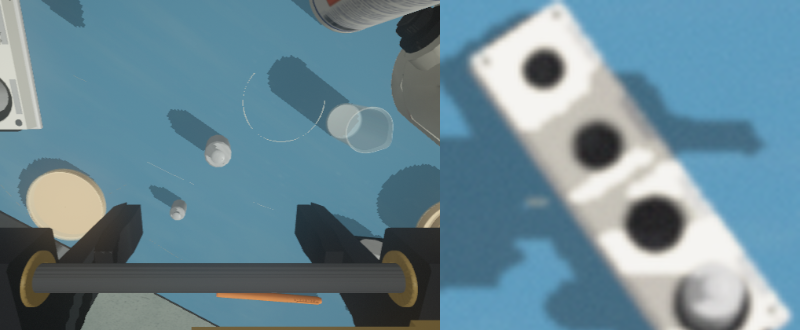

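The 500 g sits upright in its pocket (right half). Wrist view shows the 200 g at (278,192) full-size px and the 50 g at (227,267). Picking the 200 g.

```bash
python3 -m crank '[{"twist":[0,0,0],"translation":[0.001,0,0.03],"claw":0.088},{"twist":[0,0,0],"translation":[0,0,0.04],"claw":0.088},{"twist":[0,0,0],"translation":[0,0,0.04],"claw":0.07},{"twist":[0,0,0],"translation":[0,0,0.03],"claw":0.06},{"twist":[0,0,0],"translation":[0,0,0.015],"claw":0.055},{"twist":[0,0,0],"translation":[0,0,0.004],"claw":0.045},{"twist":[0,0,0],"translation":[0,0,0],"claw":0.038},{"twist":[0,0,0],"translation":[0,0,0],"claw":0.032},{"twist":[0,0,0],"translation":[0,0,0],"claw":0.026},{"twist":[0,0,0],"translation":[0,0,0],"claw":0.02},{"twist":[0,0,0],"translation":[0,0,0],"claw":0.02},{"twist":[0,0,0],"translation":[0,0,0],"claw":0.02},{"twist":[0,0,0],"translation":[0,0,0],"claw":0.02}]' 30;python3 -m crank '[{"twist":[0,0,0],"translation":[0,0,-0.01],"claw":0.02},{"twist":[0,0,0],"translation":[0,0,-0.03],"claw":0.02},{"twist":[0,0,0],"translation":[0,0,-0.04],"claw":0.02},{"twist":[0,0,0],"translation":[0,0,-0.04],"claw":0.02},{"twist":[0,0,0],"translation":[0,0,0],"claw":0.02}]';  python3 -c "
from h import *
go((.51,.0158,.14),-.979)"
```

```text
t: 13.55
tool_pos: [0.5389, -0.2495, 0.0289]
orientation: [[0.83, 0.558, 0.001], [0.558, -0.83, 0.0], [0.0, 0.0, -1.0]]
force: [-1.7, 0.6, 7.1]
grip_width: 0.0269
grasp_force: 30.0
t: 14.05
tool_pos: [0.5423, -0.2513, 0.1535]
orientation: [[0.83, 0.557, 0.011], [0.557, -0.83, -0.004], [0.007, 0.009, -1.0]]
force: [1.3, -0.2, -2.8]
grip_width: 0.0268
grasp_force: 30.0
t 14.05 tcp [ 0.5423 -0.2513  0.1535] yaw -0.98 q7 -0.96 d [ 0.1219 -0.2399  0.0122] turn z -0.001 tilt [ 0.0105 -0.0038 -0.9999] F [ 1.3 -0.2 -2.8] w 0.0268 g 30.0
```

```bash
python3 -m crank '[{"twist":[0,0,0],"translation":[0.006,-0.012,0],"claw":0.02},{"twist":[0,0,0],"translation":[0.0115,-0.022,0],"claw":0.02},{"twist":[0,0,0],"translation":[0.0125,-0.0235,0],"claw":0.02},{"twist":[0,0,0],"translation":[0.0125,-0.0235,0],"claw":0.02},{"twist":[0,0,0],"translation":[0.0125,-0.0235,0],"claw":0.02},{"twist":[0,0,0],"translation":[0.0125,-0.0235,0],"claw":0.02},{"twist":[0,0,0],"translation":[0.0125,-0.0235,0],"claw":0.02},{"twist":[0,0,0],"translation":[0.0125,-0.0235,0],"claw":0.02},{"twist":[0,0,0],"translation":[0.0125,-0.0235,0],"claw":0.02},{"twist":[0,0,0],"translation":[0.0115,-0.022,0],"claw":0.02},{"twist":[0,0,0],"translation":[0.0072,-0.0159,0],"claw":0.02},{"twist":[0,0,0],"translation":[0,0,0],"claw":0.02},{"twist":[0,0,0],"translation":[0,0,0],"claw":0.02}]' | head -2 ; python3 -c "
from h import *
go((.51,.0158,.14),-.979)
o=arm.get_obs();s=arm.snapshot('wrist');cv2.imwrite('pics/w6.png',s['color'])
for p in((.51,.0158,.024),(.5655,.052,.024),(.6207,.0892,.024)): print(proj(s,np.array(p),o).round(1))"
```

```text
t: 15.35
tool_pos: [0.5083, 0.0153, 0.1468]
t 15.35 tcp [0.5083 0.0153 0.1468] yaw -0.978 q7 -1.41 d [0.0017 0.0006 0.0068] turn z 0.001 tilt [-2.6e-03 -9.0e-04 -1.0e+00] F [-0.  -0.3 -2.2] w 0.0273 g 30.0
[278.7 205.1]
[280.3 111.7]
[280.6   1.2]
```

View pics/w6.png

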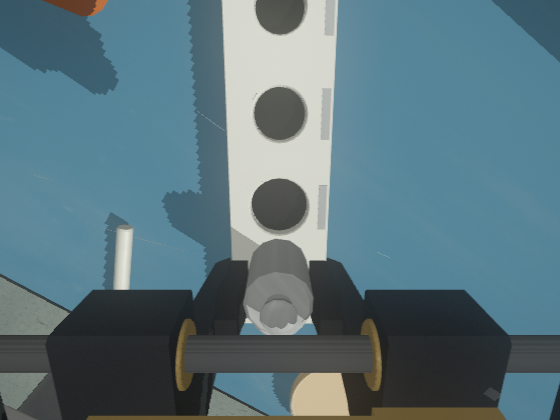

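Pocket 200 is at (280,204), as projected. Lowering.

```bash
python3 -m crank '[{"twist":[0,0,0],"translation":[0.001,0.0005,0.01],"claw":0.02},{"twist":[0,0,0],"translation":[0,0,0.02],"claw":0.02},{"twist":[0,0,0],"translation":[0,0,0.025],"claw":0.02},{"twist":[0,0,0],"translation":[0,0,0.02],"claw":0.02},{"twist":[0,0,0],"translation":[0,0,0.015],"claw":0.02},{"twist":[0,0,0],"translation":[0,0,0.008],"claw":0.02},{"twist":[0,0,0],"translation":[0,0,0.004],"claw":0.02},{"twist":[0,0,0],"translation":[0,0,0],"claw":0.02},{"twist":[0,0,0],"translation":[0,0,0],"claw":0.02}]'; python3 -m crank '[{"twist":[0,0,0],"translation":[0,0,0.001],"claw":0.02},{"twist":[0,0,0],"translation":[0,0,0],"claw":0.02}]'|grep -E 'pos|force'; python3 -m crank '[{"twist":[0,0,0],"translation":[0,0,0.001],"claw":0.02},{"twist":[0,0,0],"translation":[0,0,0],"claw":0.02}]'|grep -E 'pos|force'
```

```text
t: 16.3
tool_pos: [0.511, 0.0152, 0.046]
orientation: [[0.83, 0.558, 0.001], [0.558, -0.83, 0.0], [0.001, 0.001, -1.0]]
force: [-0.8, 0.4, -3.2]
grip_width: 0.0273
grasp_force: 30.0
tool_pos: [0.511, 0.0154, 0.0449]
force: [0.3, 0.0, -1.0]
grasp_force: 30.0
tool_pos: [0.511, 0.0154, 0.0449]
force: [-1.5, -0.5, 8.0]
grasp_force: 30.0
```

```bash
python3 -m crank '[{"twist":[0,0,0],"translation":[0,0,0],"claw":0.03},{"twist":[0,0,0],"translation":[0,0,0],"claw":0.036},{"twist":[0,0,0],"translation":[0,0,0],"claw":0.05},{"twist":[0,0,0],"translation":[0,0,0],"claw":0.065},{"twist":[0,0,0],"translation":[0,0,0],"claw":0.07},{"twist":[0,0,0],"translation":[0,0,0],"claw":0.07},{"twist":[0,0,0],"translation":[0,0,-0.015],"claw":0.07},{"twist":[0,0,0],"translation":[0,0,-0.035],"claw":0.07},{"twist":[0,0,0],"translation":[0,0,-0.045],"claw":0.07},{"twist":[0,0,0],"translation":[0,0,-0.045],"claw":0.07}]' 25|grep -E 'pos|width'; python3 -m crank '[{"twist":[0,0,0],"translation":[0.009,-0.0219,0],"claw":0.07},{"twist":[0,0,0],"translation":[0.009,-0.0219,0],"claw":0.07},{"twist":[0,0,0],"translation":[0.009,-0.0219,0],"claw":0.07},{"twist":[0,0,0],"translation":[0.009,-0.0219,0],"claw":0.07},{"twist":[0,0,0],"translation":[0.009,-0.0219,0],"claw":0.07},{"twist":[0,0,0],"translation":[0.009,-0.0219,0],"claw":0.07},{"twist":[0,0,0],"translation":[0.009,-0.0219,0],"claw":0.07},{"twist":[0,0,0],"translation":[0.009,-0.0219,0],"claw":0.07},{"twist":[0,0,0],"translation":[0.009,-0.0219,0],"claw":0.07},{"twist":[0,0,0],"translation":[0.009,-0.0219,0],"claw":0.07},{"twist":[0,0,0],"translation":[0.009,-0.0219,0],"claw":0.07},{"twist":[0,0,0],"translation":[0,0,0],"claw":0.07},{"twist":[0,0,0],"translation":[0,0,0],"claw":0.07}]' | head -2 ; python3 -c "
from h import *
o=arm.get_obs();s=arm.snapshot('wrist')
net(s,[('weight_100_center',.019)],o)
t=arm.snapshot('top')
i=cv2.resize(t['color'][165:265,230:320],None,fx=4,fy=4,interpolation=2)
cv2.imwrite('pics/w7.png',np.hstack([cv2.resize(s['color'],(440,400)),i]))
go((.459,.271,.027),-.979)"
```

```text
tool_pos: [0.51, 0.0154, 0.1849]
grip_width: 0.0696
t: 19.0
tool_pos: [0.4581, 0.2703, 0.1835]
weight_100_center 0.82 [262. 174. 289. 211.] col [164. 161. 155.] c [275. 193.] -> [0.4572 0.272 ]
t 19.15 tcp [0.4588 0.2688 0.1836] yaw -0.981 q7 -1.82 d [ 0.0015 -0.0019  0.1566] turn z -0.002 tilt [-1.0e-04 -1.5e-03 -1.0e+00] F [ 0.3 -0.5  0.7] w 0.07 g 0.0
```

View pics/w7.png

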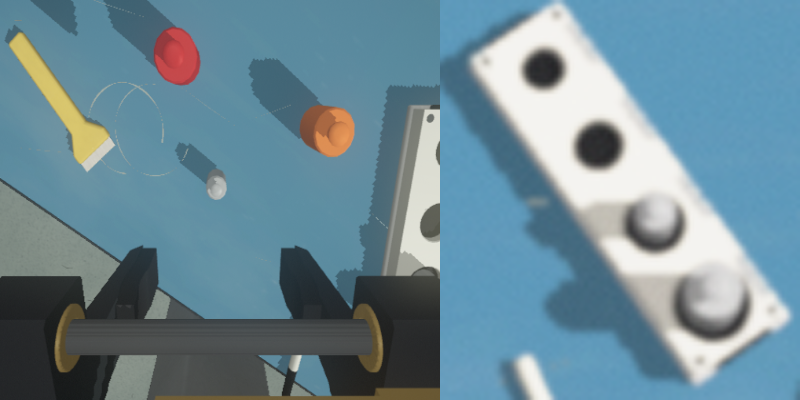

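Both placed weights stand in their pockets; the 100 g is at (275,193) in the wrist view. Picking the 100 g.

```bash
python3 -m crank '[{"twist":[0,0,0],"translation":[0,-0.0015,0.03],"claw":0.07},{"twist":[0,0,0],"translation":[0,0,0.04],"claw":0.07},{"twist":[0,0,0],"translation":[0,0,0.04],"claw":0.06},{"twist":[0,0,0],"translation":[0,0,0.03],"claw":0.05},{"twist":[0,0,0],"translation":[0,0,0.013],"claw":0.045},{"twist":[0,0,0],"translation":[0,0,0.004],"claw":0.038},{"twist":[0,0,0],"translation":[0,0,0],"claw":0.032},{"twist":[0,0,0],"translation":[0,0,0],"claw":0.027},{"twist":[0,0,0],"translation":[0,0,0],"claw":0.022},{"twist":[0,0,0],"translation":[0,0,0],"claw":0.015},{"twist":[0,0,0],"translation":[0,0,0],"claw":0.015},{"twist":[0,0,0],"translation":[0,0,0],"claw":0.015},{"twist":[0,0,0],"translation":[0,0,0],"claw":0.015}]' 25;python3 -m crank '[{"twist":[0,0,0],"translation":[0,0,-0.01],"claw":0.015},{"twist":[0,0,0],"translation":[0,0,-0.03],"claw":0.015},{"twist":[0,0,0],"translation":[0,0,-0.04],"claw":0.015},{"twist":[0,0,0],"translation":[0,0,-0.04],"claw":0.015},{"twist":[0,0,0],"translation":[0,0,0],"claw":0.015},{"twist":[0,0,0],"translation":[0,0,0],"claw":0.015}]';  python3 -c "
from h import *
go((.5653,.052,.14),-.979)"
```

```text
t: 20.45
tool_pos: [0.4582, 0.2727, 0.028]
orientation: [[0.83, 0.558, 0.002], [0.558, -0.83, 0.002], [0.003, -0.0, -1.0]]
force: [-1.7, 0.5, 6.3]
grip_width: 0.0208
grasp_force: 25.0
t: 21.05
tool_pos: [0.458, 0.2717, 0.1478]
orientation: [[0.83, 0.558, 0.002], [0.558, -0.83, 0.001], [0.002, 0.0, -1.0]]
force: [0.0, 0.5, -1.3]
grip_width: 0.0209
grasp_force: 25.0
t 21.05 tcp [0.458  0.2717 0.1478] yaw -0.979 q7 -1.85 d [-0.0334  0.2422  0.0078] turn z -0.0 tilt [ 1.8e-03  8.0e-04 -1.0e+00] F [ 0.   0.5 -1.3] w 0.0209 g 25.0
```

```bash
python3 -m crank '[{"twist":[0,0,0],"translation":[-0.0017,0.012,0],"claw":0.015},{"twist":[0,0,0],"translation":[-0.003,0.022,0],"claw":0.015},{"twist":[0,0,0],"translation":[-0.0034,0.0245,0],"claw":0.015},{"twist":[0,0,0],"translation":[-0.0034,0.0245,0],"claw":0.015},{"twist":[0,0,0],"translation":[-0.0034,0.0245,0],"claw":0.015},{"twist":[0,0,0],"translation":[-0.0034,0.0245,0],"claw":0.015},{"twist":[0,0,0],"translation":[-0.0034,0.0245,0],"claw":0.015},{"twist":[0,0,0],"translation":[-0.0034,0.0245,0],"claw":0.015},{"twist":[0,0,0],"translation":[-0.0034,0.0245,0],"claw":0.015},{"twist":[0,0,0],"translation":[-0.003,0.022,0],"claw":0.015},{"twist":[0,0,0],"translation":[-0.0019,0.0147,0],"claw":0.015},{"twist":[0,0,0],"translation":[0,0,0],"claw":0.015},{"twist":[0,0,0],"translation":[0,0,0],"claw":0.015}]' | head -2 ; python3 -c "
from h import *
go((.5653,.052,.14),-.979)
o=arm.get_obs();s=arm.snapshot('wrist');cv2.imwrite('pics/w8.png',s['color'])
for p in((.5653,.052,.024),(.6207,.0892,.024)): print(proj(s,np.array(p),o).round(1))"
```

```text
t: 22.35
tool_pos: [0.5642, 0.0527, 0.146]
t 22.35 tcp [0.5642 0.0527 0.146 ] yaw -0.979 q7 -1.46 d [0.0006 0.0012 0.006 ] turn z 0.0 tilt [-1.8e-03  5.0e-04 -1.0e+00] F [-0.5  0.  -1.3] w 0.021 g 25.0
[279.8 207.2]
[280.1 113. ]
```

View pics/w8.png

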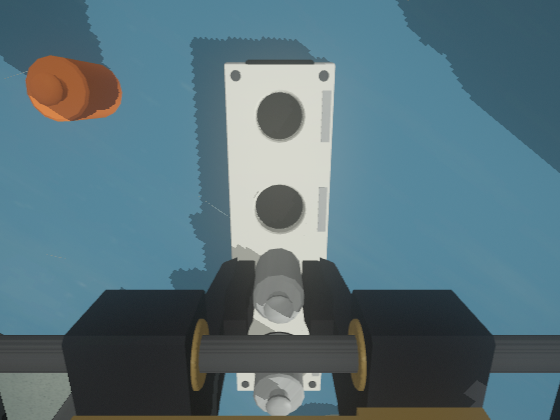

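Pocket 100 is at (280,207), as projected, and pocket 50 is at (280,115). Lowering.

```bash
python3 -m crank '[{"twist":[0,0,0],"translation":[0.0005,0.001,0.01],"claw":0.015},{"twist":[0,0,0],"translation":[0,0,0.02],"claw":0.015},{"twist":[0,0,0],"translation":[0,0,0.025],"claw":0.015},{"twist":[0,0,0],"translation":[0,0,0.02],"claw":0.015},{"twist":[0,0,0],"translation":[0,0,0.015],"claw":0.015},{"twist":[0,0,0],"translation":[0,0,0.008],"claw":0.015},{"twist":[0,0,0],"translation":[0,0,0.004],"claw":0.015},{"twist":[0,0,0],"translation":[0,0,0],"claw":0.015},{"twist":[0,0,0],"translation":[0,0,0],"claw":0.015}]'|grep -E 'pos|force'; python3 -m crank '[{"twist":[0,0,0],"translation":[0,0,0.001],"claw":0.015},{"twist":[0,0,0],"translation":[0,0,0],"claw":0.015}]'|grep -E 'pos|force'; python3 -m crank '[{"twist":[0,0,0],"translation":[0,0,0.001],"claw":0.015},{"twist":[0,0,0],"translation":[0,0,0],"claw":0.015}]'|grep -E 'pos|force'
```

```text
tool_pos: [0.5665, 0.0518, 0.0453]
force: [0.5, 0.9, -1.2]
grasp_force: 25.0
tool_pos: [0.5663, 0.0517, 0.0441]
force: [0.2, 0.6, 0.0]
grasp_force: 25.0
tool_pos: [0.5664, 0.0517, 0.044]
force: [-1.1, -0.5, 8.5]
grasp_force: 25.0
```

```bash
python3 -m crank '[{"twist":[0,0,0],"translation":[0,0,0],"claw":0.024},{"twist":[0,0,0],"translation":[0,0,0],"claw":0.03},{"twist":[0,0,0],"translation":[0,0,0],"claw":0.04},{"twist":[0,0,0],"translation":[0,0,0],"claw":0.05},{"twist":[0,0,0],"translation":[0,0,0],"claw":0.06},{"twist":[0,0,0],"translation":[0,0,0],"claw":0.06},{"twist":[0,0,0],"translation":[0,0,-0.015],"claw":0.06},{"twist":[0,0,0],"translation":[0,0,-0.035],"claw":0.06},{"twist":[0,0,0],"translation":[0,0,-0.045],"claw":0.06},{"twist":[0,0,0],"translation":[0,0,-0.045],"claw":0.06}]' 20|grep -E 'pos|width'; python3 -m crank '[{"twist":[0,0,0],"translation":[-0.0204,0.0145,0],"claw":0.06},{"twist":[0,0,0],"translation":[-0.0204,0.0145,0],"claw":0.06},{"twist":[0,0,0],"translation":[-0.0204,0.0145,0],"claw":0.06},{"twist":[0,0,0],"translation":[-0.0204,0.0145,0],"claw":0.06},{"twist":[0,0,0],"translation":[-0.0204,0.0145,0],"claw":0.06},{"twist":[0,0,0],"translation":[-0.0204,0.0145,0],"claw":0.06},{"twist":[0,0,0],"translation":[-0.0204,0.0145,0],"claw":0.06},{"twist":[0,0,0],"translation":[-0.0204,0.0145,0],"claw":0.06},{"twist":[0,0,0],"translation":[-0.0204,0.0145,0],"claw":0.06},{"twist":[0,0,0],"translation":[-0.0204,0.0145,0],"claw":0.06},{"twist":[0,0,0],"translation":[-0.0204,0.0145,0],"claw":0.06},{"twist":[0,0,0],"translation":[-0.0204,0.0145,0],"claw":0.06},{"twist":[0,0,0],"translation":[-0.0204,0.0145,0],"claw":0.06},{"twist":[0,0,0],"translation":[0,0,0],"claw":0.06},{"twist":[0,0,0],"translation":[0,0,0],"claw":0.06}]' | head -2 ; python3 -c "
from h import *
o=arm.get_obs();s=arm.snapshot('wrist')
net(s,[('weight_50_center',.0145)],o)
t=arm.snapshot('top')
i=cv2.resize(t['color'][165:265,230:320],None,fx=4,fy=4,interpolation=2)
cv2.imwrite('pics/w9.png',np.hstack([cv2.resize(s['color'],(440,400)),i]))
go((.4515,-.252,.025),-.979)"
```

```text
tool_pos: [0.5655, 0.0516, 0.185]
grip_width: 0.0598
t: 26.2
tool_pos: [0.4511, -0.2527, 0.1835]
weight_50_center 0.67 [264. 181. 285. 204.] col [157. 155. 148.] c [275. 192.] -> [ 0.45   -0.2508]
t 26.35 tcp [ 0.4518 -0.2512  0.1831] yaw -0.976 q7 -0.95 d [-0.0009  0.0005  0.1581] turn z 0.003 tilt [ 9.e-04  6.e-04 -1.e+00] F [ 0.5 -0.2  0.3] w 0.0597 g 0.0
```

View pics/w9.png

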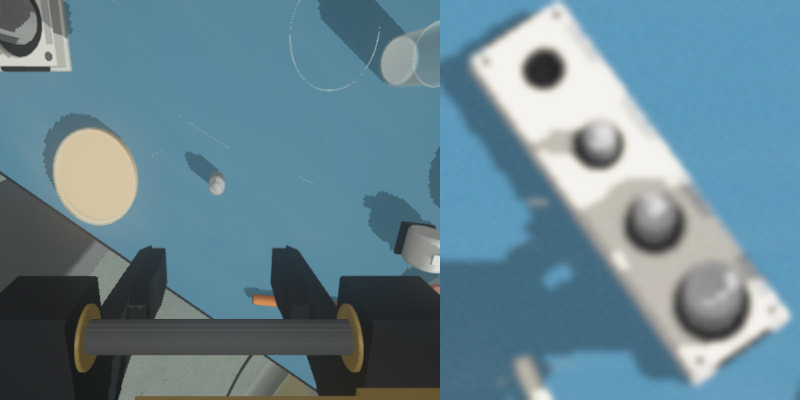

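Three weights are seated. The 50 g is at (275,192) in the wrist view, under the TCP.

```bash
python3 -m crank '[{"twist":[0,0,0],"translation":[-0.0005,-0.001,0.03],"claw":0.06},{"twist":[0,0,0],"translation":[0,0,0.04],"claw":0.06},{"twist":[0,0,0],"translation":[0,0,0.04],"claw":0.055},{"twist":[0,0,0],"translation":[0,0,0.03],"claw":0.05},{"twist":[0,0,0],"translation":[0,0,0.014],"claw":0.045},{"twist":[0,0,0],"translation":[0,0,0.005],"claw":0.038},{"twist":[0,0,0],"translation":[0,0,0],"claw":0.03},{"twist":[0,0,0],"translation":[0,0,0],"claw":0.024},{"twist":[0,0,0],"translation":[0,0,0],"claw":0.019},{"twist":[0,0,0],"translation":[0,0,0],"claw":0.012},{"twist":[0,0,0],"translation":[0,0,0],"claw":0.012},{"twist":[0,0,0],"translation":[0,0,0],"claw":0.012},{"twist":[0,0,0],"translation":[0,0,0],"claw":0.012}]' 20;python3 -m crank '[{"twist":[0,0,0],"translation":[0,0,-0.01],"claw":0.012},{"twist":[0,0,0],"translation":[0,0,-0.03],"claw":0.012},{"twist":[0,0,0],"translation":[0,0,-0.04],"claw":0.012},{"twist":[0,0,0],"translation":[0,0,-0.04],"claw":0.012},{"twist":[0,0,0],"translation":[0,0,0],"claw":0.012},{"twist":[0,0,0],"translation":[0,0,0],"claw":0.012}]';  python3 -c "
from h import *
go((.6207,.0890,.14),-.979)"
```

```text
t: 27.65
tool_pos: [0.4506, -0.2523, 0.0246]
orientation: [[0.83, 0.558, 0.002], [0.558, -0.83, -0.001], [0.001, 0.001, -1.0]]
force: [-0.6, 0.3, 7.2]
grip_width: 0.0171
grasp_force: 20.0
t: 28.25
tool_pos: [0.4501, -0.2527, 0.1448]
orientation: [[0.83, 0.557, 0.002], [0.557, -0.83, -0.001], [0.001, 0.002, -1.0]]
force: [-0.8, 0.1, -1.2]
grip_width: 0.0169
grasp_force: 20.0
t 28.25 tcp [ 0.4501 -0.2527  0.1448] yaw -0.98 q7 -1.0 d [ 0.3321 -0.1887  0.0047] turn z -0.001 tilt [ 0.0018 -0.0012 -1.    ] F [-0.8  0.1 -1.2] w 0.0169 g 20.0
```

```bash
python3 -m crank '[{"twist":[0,0,0],"translation":[0.0105,-0.006,0],"claw":0.012},{"twist":[0,0,0],"translation":[0.0207,-0.0118,0],"claw":0.012},{"twist":[0,0,0],"translation":[0.0207,-0.0118,0],"claw":0.012},{"twist":[0,0,0],"translation":[0.0207,-0.0118,0],"claw":0.012},{"twist":[0,0,0],"translation":[0.0207,-0.0118,0],"claw":0.012},{"twist":[0,0,0],"translation":[0.0207,-0.0118,0],"claw":0.012},{"twist":[0,0,0],"translation":[0.0207,-0.0118,0],"claw":0.012},{"twist":[0,0,0],"translation":[0.0207,-0.0118,0],"claw":0.012},{"twist":[0,0,0],"translation":[0.0207,-0.0118,0],"claw":0.012},{"twist":[0,0,0],"translation":[0.0207,-0.0118,0],"claw":0.012},{"twist":[0,0,0],"translation":[0.0207,-0.0118,0],"claw":0.012},{"twist":[0,0,0],"translation":[0.0207,-0.0118,0],"claw":0.012},{"twist":[0,0,0],"translation":[0.0207,-0.0118,0],"claw":0.012},{"twist":[0,0,0],"translation":[0.0207,-0.0118,0],"claw":0.012},{"twist":[0,0,0],"translation":[0.0207,-0.0118,0],"claw":0.012},{"twist":[0,0,0],"translation":[0.0207,-0.0118,0],"claw":0.012},{"twist":[0,0,0],"translation":[0.0107,-0.006,0],"claw":0.012},{"twist":[0,0,0],"translation":[0,0,0],"claw":0.012},{"twist":[0,0,0],"translation":[0,0,0],"claw":0.012}]' | head -2 ; python3 -c "
from h import *
go((.6207,.0890,.14),-.979)
o=arm.get_obs();s=arm.snapshot('wrist');cv2.imwrite('pics/w10.png',s['color'])
print(proj(s,np.array((.6207,.0890,.024)),o).round(1))"
```

```text
t: 30.15
tool_pos: [0.6189, 0.0889, 0.1427]
t 30.15 tcp [0.6189 0.0889 0.1427] yaw -0.979 q7 -1.46 d [0.0016 0.0009 0.0027] turn z -0.0 tilt [-0.0023 -0.0018 -1.    ] F [-0.  -0.7 -1.6] w 0.0169 g 20.0
[279.1 206.8]
```

View pics/w10.png

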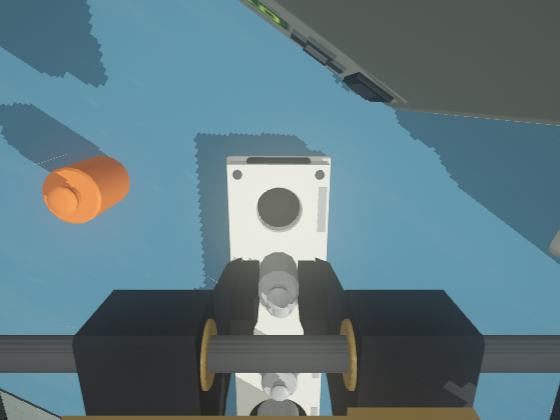

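Pocket 50 is at (279,208), as projected, and the incubator face is clear of the gripper. Lowering.

```bash
python3 -m crank '[{"twist":[0,0,0],"translation":[0.001,0.0008,0.01],"claw":0.012},{"twist":[0,0,0],"translation":[0,0,0.02],"claw":0.012},{"twist":[0,0,0],"translation":[0,0,0.025],"claw":0.012},{"twist":[0,0,0],"translation":[0,0,0.02],"claw":0.012},{"twist":[0,0,0],"translation":[0,0,0.015],"claw":0.012},{"twist":[0,0,0],"translation":[0,0,0.008],"claw":0.012},{"twist":[0,0,0],"translation":[0,0,0.004],"claw":0.012},{"twist":[0,0,0],"translation":[0,0,0],"claw":0.012},{"twist":[0,0,0],"translation":[0,0,0],"claw":0.012}]'|grep -E 'pos|force'; python3 -m crank '[{"twist":[0,0,0],"translation":[0,0,0.001],"claw":0.012},{"twist":[0,0,0],"translation":[0,0,0],"claw":0.012}]'|grep -E 'pos|force'; python3 -m crank '[{"twist":[0,0,0],"translation":[0,0,0.0007],"claw":0.012},{"twist":[0,0,0],"translation":[0,0,0],"claw":0.012}]'|grep -E 'pos|force'
```

```text
tool_pos: [0.6217, 0.0897, 0.0424]
force: [0.8, 0.9, 0.6]
grasp_force: 20.0
tool_pos: [0.6214, 0.0897, 0.0412]
force: [0.6, -0.1, -0.9]
grasp_force: 20.0
tool_pos: [0.6214, 0.0897, 0.0407]
force: [-1.9, 0.3, 4.8]
grasp_force: 20.0
```

```bash
python3 -m crank '[{"twist":[0,0,0],"translation":[0,0,0],"claw":0.02},{"twist":[0,0,0],"translation":[0,0,0],"claw":0.026},{"twist":[0,0,0],"translation":[0,0,0],"claw":0.035},{"twist":[0,0,0],"translation":[0,0,0],"claw":0.045},{"twist":[0,0,0],"translation":[0,0,0],"claw":0.05},{"twist":[0,0,0],"translation":[0,0,0],"claw":0.05},{"twist":[0,0,0],"translation":[0,0,-0.015],"claw":0.05},{"twist":[0,0,0],"translation":[0,0,-0.035],"claw":0.05},{"twist":[0,0,0],"translation":[0,0,-0.045],"claw":0.05},{"twist":[0,0,0],"translation":[0,0,-0.045],"claw":0.05},{"twist":[0,0,0],"translation":[-0.03,0,0],"claw":0.05},{"twist":[0,0,0],"translation":[-0.04,0.02,0],"claw":0.05},{"twist":[0,0,0],"translation":[-0.04,0.04,0],"claw":0.05},{"twist":[0,0,0],"translation":[-0.03,0.04,0],"claw":0.05},{"twist":[0,0,0],"translation":[-0.02,0.04,0],"claw":0.05},{"twist":[0,0,0],"translation":[-0.01,0.03,0],"claw":0.05},{"twist":[0,0,0],"translation":[0,0.02,0],"claw":0.05},{"twist":[0,0,0],"translation":[0,0,0],"claw":0.05},{"twist":[0,0,0],"translation":[0,0,0],"claw":0.05}]' |grep -E 'pos|width|force'; python3 -c "
from h import *
t=arm.snapshot('top');s=arm.snapshot('side')
a=cv2.resize(t['color'][165:310,230:365],(400,430),interpolation=2);b=cv2.resize(s['color'][195:320,180:345],(400,303),interpolation=2)
b=cv2.copyMakeBorder(b,0,127,0,0,0);cv2.imwrite('pics/end.png',np.hstack([a,b]))"
```

```text
tool_pos: [0.5871, -0.1556, 0.1806]
force: [-0.4, 0.0, 1.0]
grip_width: 0.0497
grasp_force: 0.0
```

View pics/end.png

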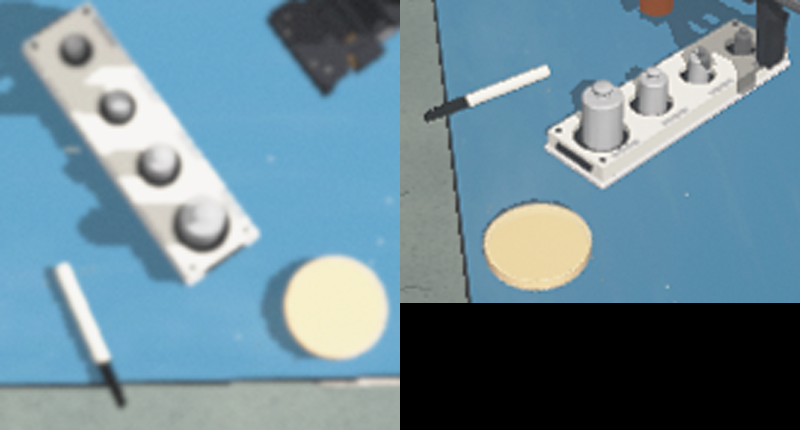

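All four weights stand upright in their pockets, in order from largest to smallest. The plate and pen haven't moved, and the gripper is clear.

```bash
python3 -c "
from workcell import arm
print(arm.close_job())"
```

```text
the job is handed in; nothing more can be done
None
```

The job is handed in: all four weights stand upright in their own pockets, largest to smallest, placed in about 33 s of the 112 s allowed, with the plate, the pen and the red and orange look-alikes left alone.

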